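# Clip the large bone mallet back into its own bay

## Robot

A 6-joint arm with a two-finger parallel gripper is mounted at the origin on the work surface. World frame = base frame: x ahead of the robot, y to its left, z up, the work surface at z = 0. Lengths are in m, angles in rad, forces in N, time in s.
With the tool pointing down it reaches from about 0.35 to 0.975 m from the base axis. Payload 4.9 kg.
Tool frame: the origin (TCP) lies at the very end of the fingers, on their centre line; the grasp point (between the pads) lies 19 mm behind it (ctrl.tcp_to_grasp is the z of the grasp point in the tool frame, in m); z points along the fingers, y is the line along which they close (so a half turn about z gives the same grasp; the last joint's range is limited). The gripper opens to 85 mm and grips with 20 to 120 N. Pads are 22 mm wide; open, the fingers measure 114 mm over their backs; the gripper's body (76 mm by 85 mm) begins 54 mm behind the grasp point. The pads swing forward as they close: fully open they stand 13 mm farther back than shut.
Start: joints at [-1.22, 0.053, 1.613, -0, 1.476, -0.119], TCP at [0.283, -0.557, 0.231] pointing down, gripper open.
Joint ranges: [-3.01, 3.01], [-1.01, 2.22], [0.06, 2.58], [-1.02, 4.17], [0.09, 2.62], [-3.14, 3.14]. Speed limits (rad/s): [2.57, 2.57, 3.14, 3.14, 3.14, 3.14].

## Interface

Orientations are given as a rotation vector (axis times angle).
In Python, from station import ctrl, eyes, job, nets gives the robot as it stands. The module is installed in compiled form; this text tells all that it offers.
- The arm moves only by the tool jog_arm, never from a script. Its argument "commands" is one flat list of numbers, 7 for each row, row after row: the shift along the tool's x, y, z each as a share of 0.06 m, from -1 to 1, then the turn, a rotation vector about the tool's x, y, z each as a share of 0.1 rad, from -1 to 1, then the finger opening in mm, from 0 to 85.4. In form: [x, y, z, ax, ay, az, grip, x, y, z, ax, ay, az, grip, ...]. A call has 1 to 20 rows; each row shifts and turns the commanded pose from where the row before left it, along the tool's axes as they then stand; what a row does not reach is not made up. A row lasts 1/8 s, in which the tool goes at most 62.5 mm and 10.7 degrees, less where a joint would pass 70% of its speed; a pose out of reach is approached as far as the arm can. A call with a number of a shift or a turn outside -1 to 1 is refused whole. A call with a gripper value outside its range is refused whole. The fingers move at their own pace and stop on an object; "newtons" is the grip in N (left out, the last holds). Time passes only in rows, so rows that do not move let the fingers close. It gives the time, the measured TCP pose, the force, the opening and the grip force at its end, in the units of the state.
- ctrl.get_obs(): the state, without advancing time (a new reading comes with each control period).
- eyes.get_image(name): name is "scene" or "top" or "wrist"; returns a dict with "image" (400x640x3 uint8, red, green, blue), "z_map" (400x640 float32, m along the optical axis (not along the pixel's ray), 0 where there is no reading), "K" (3x3 intrinsics, pixels), "dist_coeffs" ([k1, k2, p1, p2, k3] as OpenCV has them; the pictures are not rectified), "cam_to_world" (4x4, takes a point from camera to world coordinates). Camera axes: x right, y up, looking along -z (the intrinsics and any distortion apply to the point x, -y, -z); pixel columns grow to the right and rows downward; lengths in m; the calibration is good to about 2 mm. A picture is of the moment at which its call begins.
- job.finish_job(): hands the job in; it is judged then, once.
Trained networks look in the newest picture that a camera, given by its name, has taken for a name from the list of things; names that differ only in an ending like _2 or _b are one class to them, and where a whole thing is asked for, a point or a joint stands for the part that bears it (a point fixed in the world has none). Each returns a list of dicts, best first, with "p" (0 to 1); they miss things now and then, are a little off and sometimes report something else, mostly with a low value. They report only what shows in the picture. A call takes as long as a camera call.
- nets.silhouettes(camera, name): "mask" (400x640 bool, what is visible of it) and "bbox" ([left, top, right, bottom] in pixels, round what is visible of it).
The state is a dict: "t": time; "q": joint angles; "dq": joint speeds; "effort": joint torques, N m; "tool_pos": TCP position; "tool_rot": TCP orientation; "contact_force": force on the tool from outside, world axes, zero at the start; "wrist_torque": the same for the moment, N m; "opening": finger opening in m; "grip_force": force on a finger pad.
Only numpy, scipy, OpenCV 4.12 (cv2) and the standard library are available. Lean on these libraries where they do the work, as an engineer would, in place of code of your own. Each camera call takes 0.05 s, during which the arm holds its last target. There are 200 camera calls.

## Task

Put the large bone mallet lying on the table back into its own bay of the instrument rack, the bay with the widest head pocket and the large mallet on its tag: head down in the pocket, and the handle pushed down between the sprung clip jaws until they close over it. Let go, and leave the small mallet, the instrument already in the rack and everything else on the table where they are.

Things in the scene. Friction and masses are not known exactly. Their poses are not given: they have to be found in the camera images.
- mallet: the large bone mallet, all steel, about 0.45 kg, lying flat. Cylindrical head 64 mm wide (along y), 32 mm in diameter. Round handle 13 mm thick running from the head along -x, ending in a pommel 32 mm in diameter at x = -150 to -165 mm, so the handle lies level, its axis 16 mm above the underside. Origin: under the middle of the head, at its underside; z up. Grip it well at x = -50 mm
- mallet_clip (a point): the point on the handle's axis, 91 mm from the head's centre, that belongs between the clip jaws (mallet x = -91 mm, z = 16 mm)
- bay_mallet: the large mallet's own bay: fixed grey plastic, white pocket walls, 235 x 90 mm, one of three side by side in varying order on a 6 mm aluminium plate; tag at its +x end. Origin: under the centre of its head pocket, at the bay's underside; axes as the mallet's when home (handle towards -x). Floor 4 mm thick: at home the mallet's origin is 4 mm and its handle axis 20 mm above this origin
- bay_pocket (a point): centre of the head pocket, on the bay's floor: where the mallet's origin belongs. Pocket 38 mm (x) by 72 mm (y) inside; walls 4 mm thick, 18 mm high above the floor, with a 21 mm gap to -x for the handle. The other two bays are alike but for narrower pockets (48 and 32 mm)
- bay_clip (a point): where the handle's axis at mallet_clip belongs: between the two sprung clip jaws, 91 mm from the pocket's centre, 16 mm above the floor. Jaws 24 mm long (x -79 to -103 in the bay): upright steel plates with round lips (radius 5 mm), lip centres 9 mm above this point and 9 mm to either side, gap 8 mm. Between pocket and jaws (bay x -24 to -79) there is room for fingers beside the handle
- jaw_left (a joint): clip jaw on the +y side of the mallet's bay: 0 closed, grows to 0.008 m as the handle, pushed down between the lips (about 5 to 15 N), spreads it; sprung shut. Fixed spring housings 16 mm high stand outside the jaws, 25 to 33 mm from the middle
- jaw_right (a joint): the same for the clip jaw on the -y side
- hammer: small mallet, same shape as the large one but its head is only 40 mm wide; lies on the table; to be left alone. Origin under the middle of its head
- tamp: bone tamp with a square 24 mm wide head, already clipped in its own bay; to be left alone. Origin under its head
- saline: white bottle 64 mm across, 170 mm tall; bystander, origin under its base
- tape_roll: lying roll of pale tape, 100 mm across, 24 mm high; bystander, origin under its centre
- steel_bowl: steel bowl 120 mm across, 45 mm high; bystander, origin under its base

How it is judged:
By the outcome, as a careful person would: the job done as asked, in the order asked, and still so for the second after the job is handed in, with the robot touching nothing.
It also fails if it takes over 40 s, if anything falls off the work surface, if the arm or the gripper's body presses on something with over 40 N, if the wrist force passes 120 N, or if a joint passes its speed limit or range.

## Working session

There is one attempt and no reset: what is moved stays moved. The work goes in short steps, Python scripts to look and compute and a tool call to move; the robot and the scene stay as the last step left them, time stands still between calls to the robot, and variables do not carry over. Pictures are saved under pics/ and viewed, at most 10 in all, crops included, and the job is handed in when it is done.

Besides the shell and the picture viewer there is one more tool, called after "Emit:" in YAML: its name, and indented under it one key for each argument. jog_arm: Moves the arm, as the interface text tells. Shift numbers are shares of 0.06 m and turn numbers shares of 0.1 rad, none past 1 either way. Its arguments: {"type":"object","properties":{"commands":{"type":"array","items":{"type":"number"}},"newtons":{"type":"number"}},"required":["commands"]}

```bash
mkdir -p pics; cat > h.py <<'E'
import numpy as np, cv2
from station import ctrl, eyes, job, nets
def world(im, mask=None):
    z=im["z_map"]; ok=z>0
    if mask is not None: ok&=mask
    r,c=np.nonzero(ok); d=z[r,c]
    p=cv2.undistortPoints(np.stack([c,r],1).astype(np.float64)[:,None],im["K"],np.array(im["dist_coeffs"]))[:,0]
    P=np.stack([p[:,0]*d,-p[:,1]*d,-d,np.ones_like(d)],1)
    return (P@np.array(im["cam_to_world"]).T)[:,:3], r,c
def save(n,img): cv2.imwrite(n,img[:,:,::-1])
E
python3 - <<'E'
from h import *
o=ctrl.get_obs();print(o["tool_pos"],o["tool_rot"],ctrl.tcp_to_grasp)
ims=[]
for cam in("top","scene"):
    im=eyes.get_image(cam); save(f"pics/{cam}0.png",im["image"])
    for n in("mallet","hammer","bay_mallet","tamp","saline","tape_roll","steel_bowl"):
        for s in nets.silhouettes(cam,n)[:2]:
            P,r,c=world(im,s["mask"]); 
            print(cam,n,round(s["p"],2),np.round(s["bbox"]),np.round(np.median(P,0),3) if len(P) else None,np.round(np.percentile(P[:,2],98),3) if len(P) else None)
E
```

```text
[ 0.28273985 -0.556679    0.23004231] [-3.05329433e+00 -7.30709298e-01  3.46194829e-04] -0.0187
top mallet 0.77 [441. 179. 514. 227.] [ 0.546 -0.267  0.022] 0.032
top hammer 0.62 [404. 112. 481. 136.] [ 0.741 -0.22   0.022] 0.032
top hammer 0.27 [272. 172. 290. 246.] [0.538 0.174 0.032] 0.044
top bay_mallet 0.91 [297. 148. 341. 246.] [0.558 0.08  0.009] 0.035
top tamp 0.83 [271. 171. 289. 244.] [0.553 0.175 0.033] 0.044
top saline 0.95 [142. 220. 190. 255.] [0.468 0.417 0.111] 0.171
top tape_roll 0.77 [173. 275. 220. 316.] [0.325 0.384 0.022] 0.027
top steel_bowl 0.6 [118. 161. 168. 212.] [0.591 0.511 0.019] 0.046
scene mallet 0.65 [126. 233. 198. 267.] [ 0.551 -0.27   0.023] 0.033
scene hammer 0.72 [168. 286. 251. 336.] [ 0.746 -0.216  0.022] 0.033
scene hammer 0.65 [430. 141. 473. 178.] [0.577 0.515 0.023] 0.046
scene bay_mallet 0.85 [279. 171. 346. 245.] [0.569 0.08  0.01 ] 0.035
scene tamp 0.85 [319. 156. 354. 211.] [0.543 0.174 0.032] 0.043
scene saline 0.93 [397. 103. 423. 155.] [0.483 0.416 0.094] 0.171
scene tape_roll 0.72 [356. 105. 386. 134.] [0.33  0.378 0.02 ] 0.026
scene steel_bowl 0.86 [429. 142. 469. 180.] [0.578 0.514 0.023] 0.046
```

```bash
python3 - <<'E'
from h import *
a=cv2.imread("pics/top0.png")[90:330,240:540]
cv2.imwrite("pics/topc.png",cv2.resize(a,None,fx=2.5,fy=2.5,interpolation=cv2.INTER_CUBIC))
E
```

```text
(no output)
```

View pics/topc.png

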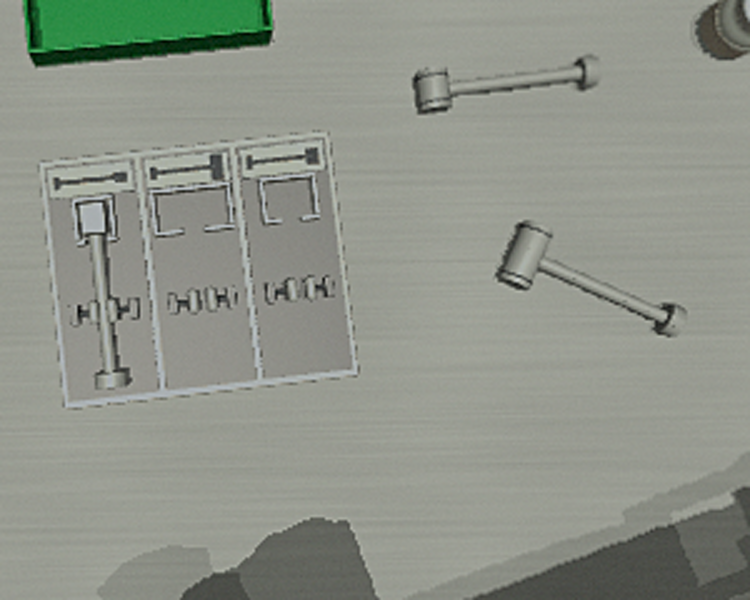

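The crop shows the rack with three bays: the tamp is clipped in the left one, and the middle one is the large mallet's, with its pocket at about (193,210) and its clip at about (203,300). The large mallet's head is at (525,255) with its pommel at (672,320), and the small mallet is above it. Next I'll get rough poses.

```bash
cat >> h.py <<'E'
from scipy.optimize import least_squares
from scipy.spatial.transform import Rotation as R
def minrect(P):
    (c,s,a)=cv2.minAreaRect((P[:,:2]*1000).astype(np.float32)); return np.round(c,1),np.round(s,1),a
def mallet_pose(P, x0, z0=0.0):
    # signed distance of surface points to union of cylinders, x,y,yaw
    def res(v):
        d=np.stack([P[:,0]-v[0],P[:,1]-v[1]],1); c,s=np.cos(v[2]),np.sin(v[2])
        x=c*d[:,0]+s*d[:,1]; y=-s*d[:,0]+c*d[:,1]; z=P[:,2]-z0-.016-(v[3] if len(v)>3 else 0)
        def cyl(r,h,R_):
            a=r-R_; b=np.abs(h[0])-h[1]
            return np.minimum(np.maximum(a,b),0)+np.hypot(np.maximum(a,0),np.maximum(b,0))
        A=cyl(np.hypot(x,z),(y,.032),.016)
        B=cyl(np.hypot(y,z),(x+.08,.08),.0065)
        C=cyl(np.hypot(y,z),(x+.1575,.0075),.016)
        return np.minimum(np.minimum(A,B),C)
    s=least_squares(res,list(x0)+[0.],loss="soft_l1",f_scale=.002)
    return s.x, np.median(np.abs(res(s.x)))
E
python3 - <<'E'
from h import *
for cam in("top","scene"):
    im=eyes.get_image(cam)
    s=nets.silhouettes(cam,"mallet")[0]; P,_,_=world(im,s["mask"]); P=P[P[:,2]>.004]
    print(cam,len(P),mallet_pose(P,[.57,-.22,.45-0+np.pi*0]), mallet_pose(P,[.57,-.22,1.1]))
    s=nets.silhouettes(cam,"bay_mallet")[0]; P,_,_=world(im,s["mask"]); print(minrect(P), np.percentile(P[:,2],[5,25,50,75,95,99]))
    H=P[(P[:,2]>.022)]; print(len(H)); 
    c,sn=np.cos(-.1),np.sin(-.1)
    print(np.round(H[np.argsort(-H[:,0])][::6]*1000).astype(int).tolist())
E
```

```text
top 748 (array([ 0.56624573, -0.24702628,  1.13568355, -0.00128122]), np.float64(0.0008176558648353735)) (array([ 0.56625674, -0.24702374,  1.13548207, -0.00128123]), np.float64(0.0008141474108316138))
(array([558.9,  80. ]), array([234.9,  90.7]), 5.853190898895264) [0.00654572 0.00827139 0.00955501 0.01100485 0.02657777 0.03839489]
289
[[641, 66, 24], [641, 59, 28], [638, 81, 27], [638, 76, 27], [638, 57, 29], [636, 99, 26], [636, 113, 28], [636, 84, 29], [634, 99, 26], [634, 126, 29], [632, 118, 24], [628, 47, 27], [624, 126, 27], [621, 47, 27], [617, 123, 27], [612, 124, 27], [606, 121, 30], [603, 48, 29], [599, 124, 27], [598, 50, 26], [597, 124, 29], [596, 55, 25], [594, 109, 25], [594, 94, 27], [592, 116, 28], [591, 109, 30], [537, 71, 37], [534, 88, 38], [534, 69, 38], [532, 49, 25], [532, 64, 37], [530, 61, 23], [529, 83, 39], [529, 66, 39], [527, 90, 37], [527, 64, 33], [525, 103, 24], [525, 88, 38], [525, 46, 26], [523, 103, 24], [522, 83, 38], [522, 49, 26], [521, 103, 24], [520, 81, 37], [520, 71, 40], [517, 83, 37], [517, 64, 36], [515, 86, 38], [513, 105, 29]]
scene 70
[... 339 characters left out ...]
0271299  0.03799207]
261
[[645, 52, 25], [643, 56, 25], [642, 64, 23], [642, 57, 27], [641, 68, 28], [640, 88, 24], [639, 85, 30], [639, 108, 24], [638, 47, 27], [638, 72, 25], [636, 120, 27], [635, 118, 27], [632, 47, 27], [628, 124, 27], [623, 123, 26], [618, 122, 28], [613, 122, 26], [606, 122, 25], [602, 55, 26], [601, 58, 23], [600, 51, 25], [598, 119, 25], [597, 100, 25], [596, 72, 26], [595, 121, 24], [593, 119, 28], [540, 65, 34], [538, 65, 25], [537, 66, 38], [536, 64, 33], [535, 90, 36], [534, 85, 38], [533, 102, 22], [531, 106, 27], [530, 56, 25], [529, 70, 39], [528, 90, 37], [526, 82, 39], [525, 80, 38], [524, 89, 37], [523, 83, 38], [521, 66, 36], [519, 105, 22], [517, 85, 35]]
```

Emit:
jog_arm:
  commands: [0,0,0,0,0,-0.95,60,0,0,0,0,0,-0.95,60,0,0,0,0,0,-0.95,60,0,0,0,0,0,-0.95,60,0,0,0,0,0,-0.95,60,0,0,0,0,0,-0.95,60,0,0,0,0,0,-0.95,60,0.58,0.21,0,0,0,0,60,0.58,0.21,0,0,0,0,60,0.58,0.21,0,0,0,0,60,0.58,0.21,0,0,0,0,60,0.58,0.21,0,0,0,0,60,0.58,0.21,0,0,0,0,60,0.58,0.21,0,0,0,0,60,0.58,0.21,0,0,0,0,60,0.58,0.21,0,0,0,0,60,0.58,0.21,0,0,0,0,60,0,0,0,0,0,0,60]
  newtons: 120

```text
t: 3.35
tool_pos: [0.5454, -0.2933, 0.2313]
tool_rot: [-2.646, -1.693, -0.0]
contact_force: [0.3, -0.3, -0.2]
opening: 0.0597
grip_force: 0.0
```

```bash
cat >> h.py <<'E'
def tcp():
    o=ctrl.get_obs(); M=R.from_rotvec(o["tool_rot"]).as_matrix(); return np.array(o["tool_pos"]),M,o
def to_go(target,yaw):
    p,M,o=tcp(); d=M.T@(np.array(target)-p)/.06
    Mt=R.from_euler("z",yaw)*R.from_euler("x",np.pi)
    r=(R.from_matrix(M).inv()*Mt).as_rotvec()/.1
    print("shift",np.round(d,2),"turn",np.round(r,2),"t",round(o["t"],2),"F",np.round(o["contact_force"],1),"open",round(o["opening"],4))
E
python3 - <<'E'
from h import *
im=eyes.get_image("wrist"); save("pics/w1.png",im["image"])
s=nets.silhouettes("wrist","mallet")
for k in s[:2]:
    P,_,_=world(im,k["mask"]); P=P[P[:,2]>.004]; print(k["p"],k["bbox"],len(P)); 
    if len(P)>50: print(mallet_pose(P,[.5665,-.2472,1.136]))
to_go([.5454,-.2926,.004],1.136)
E
```

```text
0.77 [292.9, 123.0, 345.8, 262.1] 2478
(array([ 5.65252934e-01, -2.46853326e-01,  1.13097541e+00, -9.70412713e-05]), np.float64(0.00039067085559583515))
shift [0.05 0.   3.79] turn [-0.    0.   -0.01] t 3.45 F [-0.3  0.2  0.4] open 0.0599
```

View pics/w1.png

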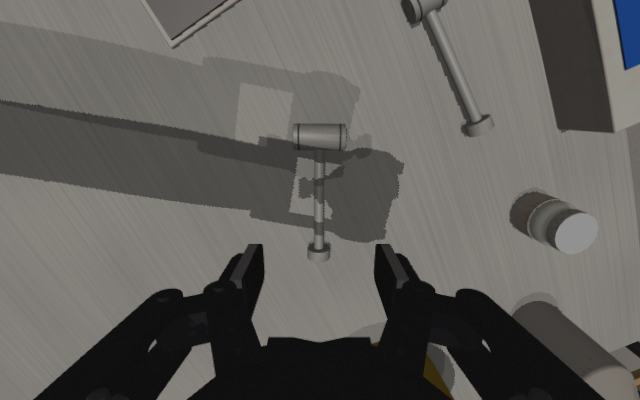

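The wrist picture shows the mallet lined up with the tool: head at (320,135), pommel at (318,255), and nothing near it. Going down and gripping.

Emit:
jog_arm:
  commands: [0.03,0,0.6,0,0,0,45,0,0,0.6,0,0,0,45,0,0,0.6,0,0,0,45,0,0,0.6,0,0,0,45,0,0,0.6,0,0,0,45,0,0,0.4,0,0,0,45,0,0,0.2,0,0,0,45,0,0,0.18,0,0,0,45,0,0,0,0,0,0,45,0,0,0,0,0,0,5,0,0,0,0,0,0,5,0,0,0,0,0,0,5,0,0,0,0,0,0,5,0,0,0,0,0,0,5]
  newtons: 120

```text
t: 5.2
tool_pos: [0.5457, -0.2939, 0.006]
tool_rot: [2.648, 1.688, 0.001]
contact_force: [-0.4, 0.6, 6.2]
opening: 0.0087
grip_force: 117.8
```

Emit:
jog_arm:
  commands: [0,0,-0.3,0,0,0,5,0,0,-0.6,0,0,0,5,0,0,-0.6,0,0,0,5,0,0,0,0,0,0,5]

```text
t: 5.7
tool_pos: [0.547, -0.2948, 0.0985]
tool_rot: [2.643, 1.685, 0.004]
contact_force: [0.1, -0.3, -3.9]
opening: 0.0084
grip_force: 117.9
```

```bash
python3 - <<'E'
from h import *
to_go([0,0,0],1.13)
p,M,o=tcp(); print(p,o["grip_force"],o["wrist_torque"])
ims=[]
for cam in("wrist","scene","top"):
    im=eyes.get_image(cam); ims.append(im["image"])
    for k in nets.silhouettes(cam,"mallet")[:1]:
        P,_,_=world(im,k["mask"]); P=P[P[:,2]>.05]; print(cam,k["p"],k["bbox"],len(P))
        T=(P-p)@M; print(np.round(np.percentile(T,[2,50,98],axis=0),4).tolist())
w=ims[0][60:400,120:520]; s=cv2.resize(ims[1][190:290,90:250],(400,250),interpolation=cv2.INTER_CUBIC)
save("pics/g1.png",np.hstack([w[:250],s]))
save("pics/g1.png",np.vstack([np.hstack([w,cv2.copyMakeBorder(s,0,90,0,0,cv2.BORDER_CONSTANT)])]))
E
```

```text
shift [  0.61 -10.35   1.56] turn [0.08 0.01 0.05] t 5.7 F [ 0.1 -0.3 -3.9] open 0.0084
[ 0.54699039 -0.29483588  0.09850101] 117.86496162414551 [-0.03466272  0.06911819 -0.04423716]
wrist 0.87 [246.3, 135.8, 395.0, 343.0] 12780
[[-0.0368, -0.0313, -0.0261], [0.0497, -0.0015, -0.0223], [0.0662, 0.0283, -0.012]]
scene 0.59 [111.2, 217.0, 190.6, 251.7] 615
[[-0.1054, -0.0304, -0.0219], [0.0477, 0.0012, -0.0135], [0.067, 0.0291, 0.0037]]
top 0.93 [454.1, 174.3, 483.7, 207.6] 485
[[0.0159, -0.037, -0.0197], [0.0541, -0.0064, -0.0139], [0.068, 0.0242, 0.0002]]
```

View pics/g1.png

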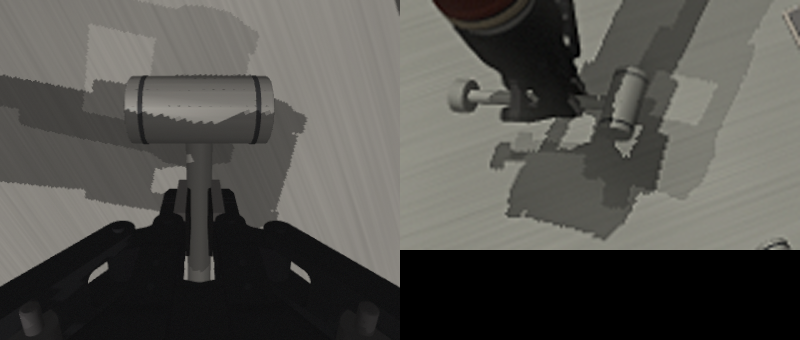

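The mallet hangs level and square in the fingers: head at (200,108) in the left half, handle centred at x≈200. I'll carry it up to just short of the rack and look again.

Emit:
jog_arm:
  commands: [0,0,-0.6,0,0,0,5,0,0,-0.6,0,0,0,5,0,0,-0.5,0,0,0.6,5,0,0,0,0,0,0.9,5,0,0,0,0,0,0.9,5,0,0,0,0,0,0.9,5,0,0,0,0,0,0.9,5,0,0,0,0,0,0.9,5,0,0,0,0,0,0.9,5,0,0,0,0,0,0.9,5,0,0,0,0,0,0.9,5,0,0,0,0,0,0.9,5,0,0,0,0,0,0.9,5,0,0,0,0,0,0.9,5,0,0,0,0,0,0.7,5,0.2,-0.7,0,0,0,0,5,0.2,-0.7,0,0,0,0,5,0,0,0,0,0,0,5]

```text
t: 8.25
tool_pos: [0.5675, -0.2062, 0.1947]
tool_rot: [-3.139, -0.029, 0.004]
contact_force: [0.6, -0.5, -4.7]
opening: 0.0086
grip_force: 118.3
```

```bash
python3 - <<'E'
from h import *
to_go([.567,.081,.2],.1)
im=eyes.get_image("wrist"); save("pics/w2.png",im["image"])
for n in("mallet","bay_mallet"):
    for k in nets.silhouettes("wrist",n)[:2]: print(n,k["p"],k["bbox"])
# bay fit in top+scene: wall tops as thin rectangles outline, lips
def sd(x,y,cx,cy,hx,hy):
    a=np.abs(x-cx)-hx;b=np.abs(y-cy)-hy
    return np.hypot(np.maximum(a,0),np.maximum(b,0))+np.minimum(np.maximum(a,b),0)
for cam in("top","scene","wrist"):
    if cam!="wrist": im=eyes.get_image(cam)
    S=nets.silhouettes(cam,"bay_mallet")
    if not S: continue
    P,_,_=world(im,S[0]["mask"]); W=P[(P[:,2]>.020)&(P[:,2]<.045)]
    def res(v):
        c,s=np.cos(v[2]),np.sin(v[2]);d=W[:,:2]-v[:2];x=c*d[:,0]+s*d[:,1];y=-s*d[:,0]+c*d[:,1]
        R_=[sd(x,y,21,0,2,40),sd(x,y,-21,25.25,2,14.75),sd(x,y,-21,-25.25,2,14.75),sd(x,y,0,38,23,2),sd(x,y,0,-38,23,2),
           sd(x,y,-91,9,12,5),sd(x,y,-91,-9,12,5),sd(x,y,-91,29,12,4),sd(x,y,-91,-29,12,4)] if 0 else \
           [sd(x,y,.021,0,.002,.040),sd(x,y,-.021,.02525,.002,.01475),sd(x,y,-.021,-.02525,.002,.01475),sd(x,y,0,.038,.023,.002),sd(x,y,0,-.038,.023,.002),
           sd(x,y,-.091,.009,.012,.005),sd(x,y,-.091,-.009,.012,.005),sd(x,y,-.091,.029,.012,.004),sd(x,y,-.091,-.029,.012,.004)]
        return np.min(np.abs(R_) if 0 else np.maximum(R_,-.0005),0)
    s=least_squares(res,[.617,.086,.1],loss="soft_l1",f_scale=.001)
    print(cam,len(W),np.round(s.x,4),np.median(np.abs(res(s.x))), "floor z",np.median(P[P[:,2]<.018][:,2]))
    print("  rect",minrect(P[P[:,2]<.018]))
E
```

```text
shift [ 0.08 -4.79 -0.08] turn [-0.02  0.02 -0.81] t 8.25 F [ 0.6 -0.5 -4.7] open 0.0086
mallet 0.78 [247.1, 133.7, 394.4, 341.8]
bay_mallet 0.9 [20.9, 81.2, 144.2, 270.2]
top 306 [0.6161 0.0859 0.0994] 0.0005 floor z 0.00916527780141374
  rect (array([559.5,  80.2]), array([240.6,  95.9]), 6.469029903411865)
scene 296 [0.618  0.0855 0.0983] 0.0005 floor z 0.009564059050002571
  rect (array([557.2,  79.2]), array([240.5,  95.5]), 6.055008888244629)
wrist 0 [0.617 0.086 0.1  ] nan floor z -0.0007255559660075961
  rect (array([ -31.3, -556.7]), array([1251.3,  266.2]), 17.42008399963379)
  return _methods._mean(a, axis=axis, dtype=dtype,
  ret = ret.dtype.type(ret / rcount)
```

View pics/w2.png

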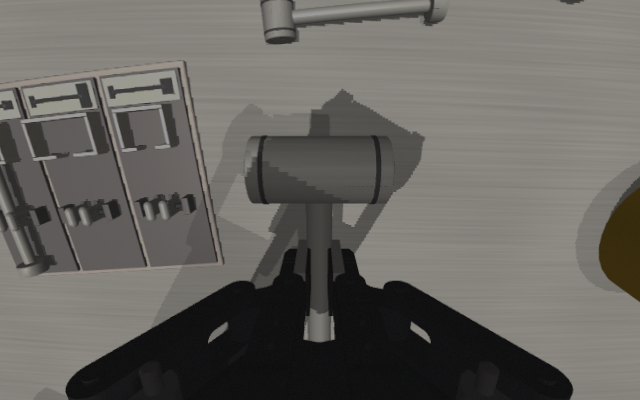

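The wrist picture shows the mallet held square, with its head at (320,170). The rack is to its left, with the mallet's bay in the middle (pocket (60,135), clip (92,213)). I turned about 0.08 rad too far, so I'll correct that, move closer and measure the bay and mallet together.

Emit:
jog_arm:
  commands: [0,0,0,0,0,-0.81,5,0.08,-0.54,0,0,0,0,5,0.08,-0.54,0,0,0,0,5,0.08,-0.54,0,0,0,0,5,0.08,-0.54,0,0,0,0,5,0.08,-0.54,0,0,0,0,5,0.05,-0.5,0,0,0,0,5,0,0,0,0,0,0,5,0,0,0,0,0,0,5]

```text
t: 9.78
tool_pos: [0.5762, -0.016, 0.1966]
tool_rot: [3.137, 0.15, 0.0]
contact_force: [0.2, -0.2, -3.2]
opening: 0.0085
grip_force: 118.5
```

```bash
cat >> h.py <<'E'
def sd(x,y,cx,cy,hx,hy):
    a=np.abs(x-cx)-hx;b=np.abs(y-cy)-hy
    return np.hypot(np.maximum(a,0),np.maximum(b,0))+np.minimum(np.maximum(a,b),0)
RECTS=[(.021,0,.002,.040),(-.021,.02525,.002,.01475),(-.021,-.02525,.002,.01475),(0,.038,.023,.002),(0,-.038,.023,.002),(-.091,.009,.012,.005),(-.091,-.009,.012,.005),(-.091,.029,.012,.004),(-.091,-.029,.012,.004)]
def bay_fit(P,x0=(.617,.0857,.099)):
    W=P[(P[:,2]>.020)&(P[:,2]<.045)]
    W=W[np.hypot(*(W[:,:2]-[.57,.08]).T)<.12]
    def res(v):
        c,s=np.cos(v[2]),np.sin(v[2]);d=W[:,:2]-v[:2];x=c*d[:,0]+s*d[:,1];y=-s*d[:,0]+c*d[:,1]
        return np.min([np.maximum(sd(x,y,*r),-.0005) for r in RECTS],0)
    s=least_squares(res,x0,loss="soft_l1",f_scale=.001)
    return len(W),np.round(s.x,4),np.median(np.abs(res(s.x)))
E
python3 - <<'E'
from h import *
p,M,o=tcp(); print(p)
to_go([.5662,.0807,.195],.099)
im=eyes.get_image("wrist"); save("pics/w3.png",im["image"])
for k in nets.silhouettes("wrist","bay_mallet")[:1]:
    P,_,_=world(im,k["mask"]); print(k["p"],k["bbox"],bay_fit(P), np.median(P[P[:,2]<.018][:,2]))
for cam in("wrist","top","scene"):
    if cam!="wrist": im=eyes.get_image(cam)
    for k in nets.silhouettes(cam,"mallet")[:1]:
        P,_,_=world(im,k["mask"]); P=P[P[:,2]>.12]
        c=p+M@[.051,0,0]
        f,e=mallet_pose(P,[c[0],c[1],.1],.19)
        print(cam,k["p"],len(P),np.round(f,4),e,"origin in tool",np.round(M.T@(np.array([f[0],f[1],.19+f[3]])-p),4))
E
```

```text
[ 0.57622689 -0.01599641  0.19660151]
shift [-0.01 -1.62  0.03] turn [ 0.01 -0.   -0.04] t 9.78 F [ 0.2 -0.2 -3.2] open 0.0085
0.95 [189.8, 83.2, 276.8, 273.2] (1396, array([0.6161, 0.0859, 0.1096]), np.float64(0.0005)) 0.010382704621335392
wrist 0.71 12781 [ 6.245e-01 -9.500e-03  9.620e-02  1.000e-04] 0.0003701258064020725 origin in tool [ 0.0487 -0.0019  0.0065]
top 0.87 286 [ 6.259e-01 -9.900e-03  9.900e-02 -2.000e-04] 0.0005758267892877924 origin in tool [ 0.0501 -0.0013  0.0068]
```

Emit:
jog_arm:
  commands: [0.01,-0.4,0,0,0,-0.05,5,0,-0.4,0,0,0,0,5,0,-0.4,0,0,0,0,5,0,-0.395,0,0,0,0,5,0,0,0.4,0,0,0,5,0,0,0.5,0,0,0,5,0,0,0.5,0,0,0,5,0,0,0.5,0,0,0,5,0,0,0.3,0,0,0,5,0,0,0.14,0,0,0,5,0,0,0,0,0,0,5,0,0,0,0,0,0,5]

```text
t: 11.62
tool_pos: [0.5684, 0.0799, 0.0576]
tool_rot: [3.138, 0.158, 0.004]
contact_force: [0.1, -0.1, -3.8]
opening: 0.0087
grip_force: 118.7
```

```bash
python3 - <<'E'
from h import *
p,M,o=tcp(); print(p)
to_go([.5672,.0793,.0165],.1)
V=[]
for cam in("wrist","top","scene"):
    im=eyes.get_image(cam); V.append(im["image"])
    for k in nets.silhouettes(cam,"mallet")[:1]:
        P,_,_=world(im,k["mask"]); P=P[(P[:,2]>.045)]
        f,e=mallet_pose(P,[.6162,.0859,.1],.05)
        print(cam,k["p"],len(P),np.round(f,4),e)
save("pics/h1.png",np.hstack([V[0][60:360,120:520],cv2.resize(V[2][140:260,260:420],(400,300),interpolation=cv2.INTER_CUBIC)]))
E
```

```text
[0.56837937 0.07994731 0.05757826]
shift [-0.02  0.01  0.68] turn [ 0.   -0.03  0.01] t 11.62 F [ 0.1 -0.1 -3.8] open 0.0087
wrist 0.94 12789 [0.6166 0.0867 0.1009 0.0012] 0.0003625088917523396
top 0.55 133 [0.6274 0.0862 0.0929 0.0009] 0.0007987630625094751
scene 0.5 10 [0.5796 0.0627 0.9565 0.0189] 0.002319087597008204
```

View pics/h1.png

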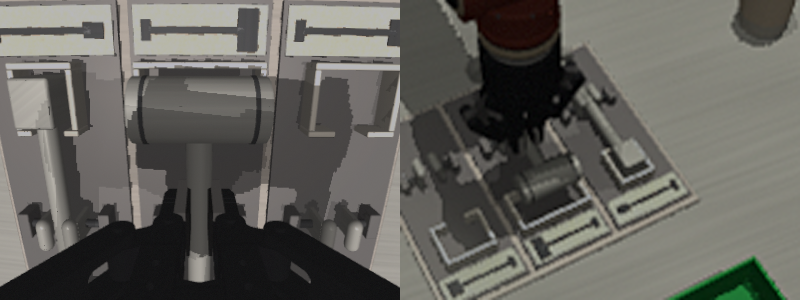

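The head sits over the middle pocket (left half, head (200,108) under the large-mallet tag at (200,30)), within 1 mm of where it belongs. Lowering it.

Emit:
jog_arm:
  commands: [-0.01,0.01,0.15,0,0,0,5,0,0,0.15,0,0,0,5,0,0,0.1,0,0,0,5,0,0,0.1,0,0,0,5,0,0,0,0,0,0,5]

```text
t: 12.55
tool_pos: [0.5667, 0.0793, 0.0257]
tool_rot: [-3.138, -0.158, 0.0]
contact_force: [0.8, 0.7, -3.1]
opening: 0.0087
grip_force: 118.6
```

Emit:
jog_arm:
  commands: [0,0,0.08,0,0,0,5,0,0,0.08,0,0,0,5,0,0,0,0,0,0,5,0,0,0,0,0,0,5]

```text
t: 13.05
tool_pos: [0.5665, 0.0793, 0.0163]
tool_rot: [3.138, 0.158, -0.0]
contact_force: [-0.7, -0.0, -2.4]
opening: 0.0089
grip_force: 119.3
```

```bash
python3 - <<'E'
from h import *
p,M,o=tcp(); print(p); to_go([.5672,.0793,.0165],.1); print(o["wrist_torque"])
V=[]
for cam in("wrist","top","scene"):
    im=eyes.get_image(cam); V.append(im["image"])
    for k in nets.silhouettes(cam,"mallet")[:1]:
        P,_,_=world(im,k["mask"]); P=P[(P[:,2]>.02)]
        f,e=mallet_pose(P,[.6162,.0859,.1],.01); print(cam,k["p"],len(P),np.round(f,4),e)
        d=P[:,:2]-[.6165,.0859];x=d@[.995,.1];y=d@[-.1,.995]
        for lo,hi in((-.165,-.15),(-.14,-.11),(-.10,-.08),(-.04,-.02),(-.012,.012)):
            m=(x>lo)&(x<hi)&(abs(y)<.006)
            if m.sum()>3: print("   ",lo,m.sum(),round(np.percentile(P[m,2],90),4))
save("pics/i1.png",np.hstack([cv2.resize(V[1][130:255,260:360],(400,500),interpolation=cv2.INTER_CUBIC),cv2.resize(V[2][130:260,280:384],(400,500),interpolation=cv2.INTER_CUBIC)]))
E
```

```text
[0.56652194 0.07928958 0.0162843 ]
shift [ 0.01  0.   -0.  ] turn [-0.    0.    0.01] t 13.05 F [-0.7 -0.  -2.4] open 0.0089
[0.03118944 0.12066173 0.02896579]
wrist 0.63 12447 [ 0.6148  0.0861  0.1006 -0.    ] 0.00035100171634719693
    -0.1 415 0.0332
    -0.04 918 0.033
    -0.012 1565 0.0421
top 0.55 83 [ 6.346e-01  8.880e-02  1.097e-01 -5.000e-04] 0.0007831992948168724
    -0.14 44 0.0339
    -0.1 17 0.0333
scene 0.7 407 [ 6.173e-01  8.520e-02  9.930e-02 -6.000e-04] 0.0008171671902760906
    -0.165 8 0.0432
    -0.04 25 0.0323
    -0.012 38 0.0418
```

View pics/i1.png

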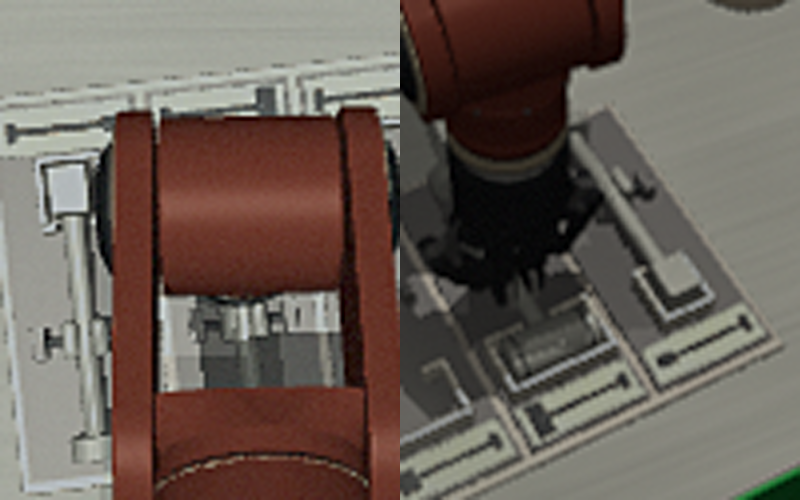

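Right half: the head sits in the pocket at (555,340). The handle reads level at 33 mm top height, against 32.5 mm at home. I'll press slightly, release and retreat straight up.

Emit:
jog_arm:
  commands: [0,0,0.02,0,0,0,5,0,0,0,0,0,0,5,0,0,0,0,0,0,30,0,0,0,0,0,0,30,0,0,0,0,0,0,30,0,0,0,0,0,0,30,0,0,-0.3,0,0,0,30,0,0,-0.5,0,0,0,30,0,0,-0.8,0,0,0,30,0,0,-0.8,0,0,0,30,0,0,-0.8,0,0,0,30,-0.5,0.5,0,0,0,0,30,-0.5,0.8,0,0,0,0,30,0,0.8,0,0,0,0,30,0,0.8,0,0,0,0,30,0,0,0,0,0,0,30]

```text
t: 15.35
tool_pos: [0.5247, -0.1025, 0.2089]
tool_rot: [3.137, 0.151, 0.003]
contact_force: [-0.1, 0.9, 0.3]
opening: 0.03
grip_force: 0.0
```

```bash
python3 - <<'E'
from h import *
to_go([.5672,.0793,.0165],.1)
V=[]
for cam in("wrist","top","scene"):
    im=eyes.get_image(cam); V.append(im["image"])
    for k in nets.silhouettes(cam,"mallet")[:2]:
        P,_,_=world(im,k["mask"]); P=P[(P[:,2]>.018)]
        if len(P)<40: continue
        f,e=mallet_pose(P,[.6162,.0859,.1],.01); print(cam,k["p"],k["bbox"],len(P),np.round(f,4),e)
        d=P[:,:2]-[.6165,.0859];x=d@[.995,.1];y=d@[-.1,.995]
        for lo,hi in((-.165,-.15),(-.14,-.11),(-.10,-.08),(-.07,-.03),(-.012,.012)):
            m=(x>lo)&(x<hi)&(abs(y)<.006)
            if m.sum()>3: print("   ",lo,m.sum(),round(np.percentile(P[m,2],90),4))
    for n in("hammer","tamp"):
        for k in nets.silhouettes(cam,n)[:1]: print(cam,n,np.round(np.median(world(im,k["mask"])[0],0),3))
save("pics/j1.png",np.hstack([cv2.resize(V[1][130:255,260:360],(400,500),interpolation=cv2.INTER_CUBIC),cv2.resize(V[0][60:310,100:300],(400,500),interpolation=cv2.INTER_CUBIC)]))
save("pics/j2.png",V[0])
E
```

```text
shift [ 0.99 -2.95  3.2 ] turn [ 0.01 -0.02 -0.04] t 15.35 F [-0.1  0.9  0.3] open 0.03
wrist 0.79 [116.7, 66.6, 189.8, 230.2] 3814 [6.152e-01 8.590e-02 9.990e-02 1.000e-04] 0.00042980789995219646
    -0.165 151 0.0424
    -0.14 255 0.0329
    -0.1 96 0.0333
    -0.07 411 0.0331
    -0.012 269 0.0424
wrist hammer [ 0.715 -0.167  0.021]
wrist tamp [0.563 0.172 0.032]
top 0.81 [303.7, 167.0, 331.9, 246.1] 665 [ 0.6162  0.0854  0.0984 -0.001 ] 0.000803699182918045
    -0.165 34 0.0423
    -0.14 59 0.0326
    -0.1 26 0.0333
    -0.07 79 0.0329
    -0.012 50 0.0415
top 0.55 [272.2, 171.0, 290.6, 247.7] 497 [ 6.063e-01  1.823e-01  9.880e-02 -3.000e-04] 0.001045210158635828
top hammer [ 0.741 -0.226  0.022]
top tamp [0.544 0.175 0.032]
scene 0.61 [286.7, 171.0, 333.7, 232.4] 571 [ 6.174e-01  8.490e-02  9.970e-02 -6.000e-04] 0.0008777309838741178
    -0.165 14 0.0424
    -0.14 34 0.0334
    -0.1 19 0.0343
    -0.07 51 0.0332
    -0.012 37 0.0421
scene hammer [ 0.746 -0.215  0.022]
scene tamp [0.568 0.173 0.032]
```

View pics/j1.png

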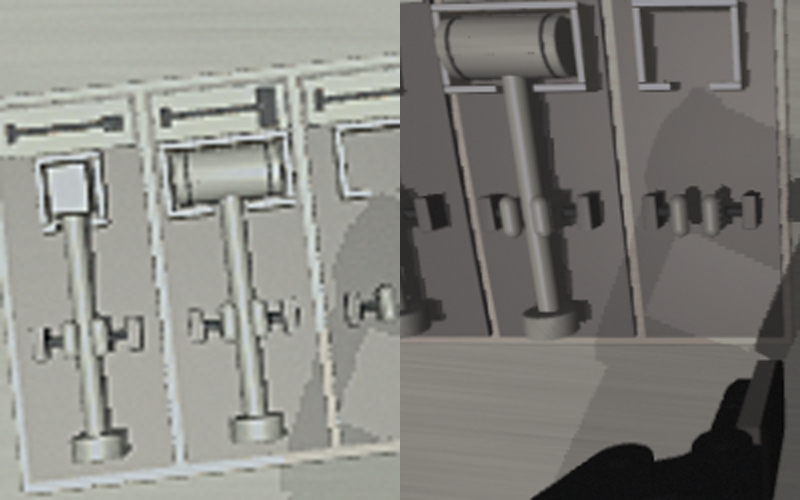

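The head is flat in the pocket (left (228,175)), and the handle is level with both clip jaws closed over it (right (525,215)). The tamp and small mallet haven't moved, and the gripper is clear.

```bash
python3 -c "
from station import job
print(job.finish_job())"
```

```text
the job is handed in; nothing more can be done
None
```

The large mallet is back in its own bay, head down in the pocket and handle clipped between the jaws; the gripper let go and backed clear, and I handed the job in at about 15.5 s.

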